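# Jack up a drooping tube for tacking

### The arm

A 7-joint arm with a two-finger parallel gripper is mounted at the origin on the work surface. World frame = base frame: x ahead of the robot, y to its left, z up, the work surface at z = 0. Lengths are in m, angles in rad, forces in N, time in s.
With the tool pointing down it reaches from about 0.4 to 0.85 m from the base axis. Payload 10.4 kg.
Tool frame: the origin (TCP) lies on the mounting face of the last link; the fingertips stand 173 mm ahead of it and the grasp point (between the pads) lies 155 mm ahead of it (manip.tip_extent is the distance from the TCP to the fingertips, in m); z points along the fingers, y is the line along which they close (so a half turn about z gives the same grasp; the last joint's range is limited). The gripper opens to 85 mm and grips with 20 to 120 N. Pads are 22 mm wide; open, the fingers measure 114 mm over their backs; the gripper's body (76 mm by 85 mm) begins 54 mm behind the grasp point. The pads swing forward as they close: fully open they stand 13 mm farther back than shut.
Start: joints at [1.138, 0.332, -0.065, 1.46, 0.022, 1.35, -0.088], TCP at [0.249, -0.573, 0.405] pointing down, gripper open.
Joint ranges: [-2.6, 2.6], [-0.5, 2.12], [-1.47, 1.34], [0.16, 2.42], [-1.27, 4.41], [0.06, 2.06], [-2.6, 2.6]. Speed limits (rad/s): [2.22, 2.22, 2.79, 2.79, 3.14, 3.14, 3.14].

### API

Orientations are given as a unit quaternion [x, y, z, w].
In Python, from workcell import manip gives the robot as it stands.
- The arm moves only by the tool move_arm, never from a script. Its argument "plan" is one flat list of numbers, 7 for each row, row after row: the turn, a rotation vector about the tool's x, y, z in rad, then the shift along the tool's x, y, z in m, then the finger opening in m, from 0 to 0.0854. In form: [ax, ay, az, dx, dy, dz, gripper, ax, ay, az, dx, dy, dz, gripper, ...]. A call has 1 to 12 rows; each row is the pose to reach, as a shift and turn from the pose commanded when the call began, along the tool's axes at that moment; what a row does not reach only later rows make up. A row lasts 1/8 s, in which the tool goes at most 62.5 mm and 10.7 degrees, less where a joint would pass 70% of its speed; a pose out of reach is approached as far as the arm can. A call with a gripper value outside its range is refused whole. The fingers move at their own pace and stop on an object; "squeeze" is the grip in N (left out, the last holds). Time passes only in rows, so rows that repeat a pose let the fingers close. It gives the time, the measured TCP pose, the force, the opening and the grip force at its end, in the units of the state.
- manip.get_obs(): the state, without advancing time (a new reading comes with each control period).
- manip.camera(name): name is "scene" or "top"; returns a dict with "color" (480x640x3 uint8, red, green, blue), "fx", "fy", "cx", "cy" (pixels), "cam_to_world" (4x4, takes a point from camera to world coordinates). Camera axes: x right, y down, z forward; pixel columns grow to the right and rows downward; lengths in m; the calibration is good to about 2 mm. A picture is of the moment at which its call begins. There is no depth.
- manip.hand_in(): hands the job in; it is judged then, once.
Trained networks look in a picture, given as the dict that the camera call returned (one of the last four; its "shot" number tells which), for a name from the list of things; names that differ only in an ending like _2 or _b are one class to them, and where a whole thing is asked for, a point or a joint stands for the part that bears it (a point fixed in the world has none). Each returns a list of dicts, best first, with "conf" (0 to 1); they miss things now and then, are a little off and sometimes report something else, mostly with a low value. They report only what shows in the picture. A call takes as long as a camera call. They do not tell look-alikes from the thing itself.
- manip.look_for(picture, label): "position" ([x, y, z] in m, in the coordinates of the camera as it stood for that picture, good to about 4 mm: the middle of the surface that is visible of it).
- manip.silhouettes(picture, label): "pixels" (480x640 bool, what is visible of it).
- manip.tip_of(picture, label): "position" ([x, y, z] in m, in the coordinates of the camera as it stood for that picture, good to about 4 mm: a listed point, or the origin of a listed thing).
The state is a dict: "clock": time; "joint_pos": joint angles; "joint_velocities": joint speeds; "tau": joint torques, N m; "position": TCP position; "ee_rot": TCP orientation; "ft_force": force on the tool from outside, world axes, zero at the start; "torque": the same for the moment, N m; "grip_width": opening from 0.0 (shut) to 1.0 (fully open); "grasp_force": force on a finger pad.
Only numpy, scipy, OpenCV 4.12 (cv2) and the standard library are available. Lean on these libraries where they do the work, as an engineer would, in place of code of your own. Each camera call takes 0.05 s, during which the arm holds its last target. There are 200 camera calls.

### The job

Take the red jack cap out of the tray of fittings and set it open side down over the steel saddle pin of the blue lever jack. Then bring the jack, standing flat on the bench, under the drooping steel tube with its saddle centred below the yellow-banded lift point. Press the green pump handle all the way down so that the jack alone raises the tube, and finish while still holding the handle down; leave the other fittings in the tray and do not disturb the pipe stub, chipping hammer or brush.

Things in the scene. Friction and masses are not known exactly. Their poses are not given: they have to be found in the camera images.
- cap: Loose red round cap, 46 mm diameter, 36 mm tall, 100 g, upright in the tray, open side down. Origin at the centre of its underside, z up. A recess of 30 mm diameter, 12 mm deep in its underside fits over the 24 mm saddle pin; seated, its underside is 12 mm below the pin's top and its top 24 mm above it.
- tray: Fixed grey open tray, 200 x 200 x 30 mm high, walls and floor 4 mm thick. Origin at the centre of its underside; x and y along its sides. The four fittings (cap, coupling, plug, nut) stand in its four quarters, about 46 mm from its centre in x and in y, which one where varies.
- coupling: Loose steel ring in the tray, 40 mm diameter, 30 mm high. Origin under its centre.
- plug: Loose brass stepped plug in the tray, 38 mm flange, 30 mm high. Origin under its centre.
- nut: Loose dark steel round nut in the tray, 42 mm diameter, 24 mm high. Origin under its centre.
- jack: Loose blue lever jack, 0.8-1.0 kg. Origin under its base plate (265 x 70 x 10 mm, x = -140 to +125), below the carry post; z up, +x to the saddle end. Carry post to grip: 30 mm along x, 36 mm along y, at x = 0, top 78 mm up. Saddle pin at x = +100. Handle pivot at x = -45, 45 mm up, between cheeks 56 mm high; handle points to -x. Stands firm when pumped.
- saddle_top (a point): Centre of the top of the jack's steel saddle pin (24 mm diameter, 100 mm ahead of the carry post). 45 mm above the bench with the handle up; rises straight up 30 mm as the handle goes fully down. A bigger 44 mm steel collar around its foot is 26 mm high.
- pump (a joint): Angle of the jack's pump handle: 0 = up (sprung back, it returns when let go), 0.6 rad = fully down against its stop. The saddle rises 50 mm per radian. Needs about 5 N at the pad unloaded, about 8 to 15 N under the tube's weight.
- handle_pad (a point): Centre of the upper face of the green pad (36 x 44 mm) at the handle's free end, 97 mm from the pivot. Handle up: 132 mm behind the jack's carry post (towards jack -x), 96 mm above the bench, pad sloping 0.5 rad; fully down: 142 mm behind the post and about 40 mm above the bench, nearly level.
- fixture: Fixed; origin on the bench below the lift pad. The tube (36 mm square, 470 long) lies along its y, hinged in cheeks at y = +300 mm, 122 mm up; it droops, its free end resting on a post at y = -130 mm. A level tube stub (top 141 mm up) continues from y = -162 to -212. From y = -105 to +255 the bench below the tube is free; bring the jack in from -x, the robot's side.
- lift_pad (a point): Centre of the underside of the round yellow lift pad (36 mm diameter) below the tube, 80 mm above the bench at the start; this is what the cap's top must press on. The top of the unpressed jack with cap is 69 mm up, so it passes under with 11 mm to spare.
- lift_mark (a point): Black dot on the top of the tube in the middle of its yellow band (44 mm long), straight above the lift pad, 125 mm above the bench.
- tube (a joint): Angle of the hinged tube: 0 = drooping on its rest, grows as it is raised; 0.055 rad = level with the stub. A full pump stroke brings it to about 0.06.
- pipe_stub: Loose dark steel pipe stub, 60 mm diameter, 55 mm high, standing beyond the tube. Origin under its centre. Leave alone.
- chip_hammer: Loose chipping hammer with green handle, 210 mm long, lying beyond the tube. Origin on the bench below its middle. Leave alone.
- brush: Loose wire brush with wooden back, 200 mm long, 34 mm high, at the left. Origin under its centre. Leave alone.
Not all that is in view belongs to the job. What is shaped like the nut but pink is not meant.

How it is judged:
By the outcome, as a careful person would: the job done as asked, in the order asked, and still so for the second after the job is handed in, while the arm keeps its last pose, push and grip.
It also fails if it takes over 61 s, if anything falls off the work surface, if the arm or the gripper's body presses on something with over 40 N, if the wrist force passes 120 N, or if a joint passes its speed limit or range.

## Working session

There is one attempt and no reset: what is moved stays moved. The work goes in short steps, Python scripts to look and compute and a tool call to move; the robot and the scene stay as the last step left them, time stands still between calls to the robot, and variables do not carry over. Pictures are saved under pics/ and viewed, at most 12 in all, crops included, and the job is handed in when it is done.

Besides the shell and the picture viewer there is one more tool, called after ">>>" as name(argument=value, ...) on one line, values as JSON. move_arm: Moves the arm, as the interface text tells. Its arguments: {"type":"object","properties":{"plan":{"type":"array","items":{"type":"number"}},"squeeze":{"type":"number"}},"required":["plan"]}

```bash
mkdir -p pics; ls; cat > h.py <<'E'
import numpy as np, cv2
from workcell import manip
from scipy.spatial.transform import Rotation as R
np.set_printoptions(precision=4,suppress=True)
def shot(n,save=None):
    c=manip.camera(n)
    if save: cv2.imwrite('pics/'+save,c['color'][:,:,::-1])
    return c
def w(c,p): return (c['cam_to_world']@np.append(p,1))[:3]
def px(c,P):
    q=np.linalg.inv(c['cam_to_world'])@np.append(P,1); return np.array([c['fx']*q[0]/q[2]+c['cx'],c['fy']*q[1]/q[2]+c['cy']])
def ray(c,u,v,z):
    M=c['cam_to_world']; d=M[:3,:3]@np.array([(u-c['cx'])/c['fx'],(v-c['cy'])/c['fy'],1]); o=M[:3,3]
    return o+d*(z-o[2])/d[2]
def tips(c,labels,f='tip_of',k=2):
    for l in labels:
        for r in getattr(manip,f)(c,l)[:k]:
            P=w(c,r['position']); print(f,l,round(r['conf'],2),P,px(c,P).round())
E
cat > a.py <<'E'
from h import *
o=manip.get_obs(); print(o)
for n in ['top','scene']:
    c=shot(n,n+'0.png'); print(n,c['cam_to_world'],c['fx'])
    tips(c,['cap','tray','coupling','plug','nut','jack','saddle_top','handle_pad','lift_mark','lift_pad','fixture','pipe_stub','chip_hammer','brush'])
E
python3 a.py
```

```text
pics
{'clock': 0.0, 'joint_pos': array([ 1.1384,  0.3329, -0.0647,  1.4609,  0.0216,  1.3499, -0.0885]), 'joint_velocities': array([-0.0014,  0.0004, -0.0007, -0.0002, -0.0005,  0.001 ,  0.0017]), 'tau': array([  0.0011, -62.5461,   0.0496, -39.1602,   0.0162,   0.0101,
        -0.    ]), 'position': array([ 0.249 , -0.5731,  0.4039]), 'ee_rot': array([ 0.9791,  0.2035, -0.0002, -0.0007]), 'ft_force': array([-0.0692,  0.9635, -0.6003]), 'torque': array([-0.014 ,  0.0185, -0.0246]), 'grasp_force': 0.0, 'grip_width': 0.9981627875842665}
top [[ 0.0216 -0.995   0.0979  0.4567]
 [-0.9997 -0.0221 -0.0039  0.0262]
 [ 0.006  -0.0978 -0.9952  1.2931]
 [ 0.      0.      0.      1.    ]] 496.93514147964595
tip_of cap 0.53 [ 0.501  -0.2643  0.0008] [436. 280.]
tip_of tray 0.85 [ 0.4584 -0.31    0.0034] [454. 297.]
tip_of coupling 0.73 [ 0.4124 -0.2662  0.0037] [438. 315.]
tip_of coupling 0.61 [ 0.6692 -0.0219  0.0792] [346. 209.]
tip_of plug 0.47 [ 0.4098 -0.3581  0.005 ] [473. 316.]
tip_of nut 0.76 [ 0.5571 -0.4708  0.0004] [515. 260.]
tip_of nut 0.71 [ 0.5065 -0.3574 -0.0005] [472. 279.]
tip_o
[... 1136 characters left out ...]
 saddle_top 0.52 [0.497  0.265  0.0422] [372. 200.]
tip_of handle_pad 0.74 [0.4396 0.042  0.0977] [289. 201.]
tip_of lift_mark 0.65 [ 0.6703 -0.023   0.1271] [313. 264.]
tip_of lift_mark 0.28 [ 0.4471  0.5012 -0.0038] [425. 174.]
tip_of lift_pad 0.68 [ 0.6704 -0.0201  0.0781] [314. 278.]
tip_of fixture 0.84 [ 0.6727 -0.0223  0.0001] [315. 300.]
tip_of fixture 0.71 [ 0.783   0.1273 -0.0055] [394. 307.]
tip_of pipe_stub 0.68 [ 0.7843 -0.056  -0.0014] [327. 343.]
tip_of chip_hammer 0.69 [ 0.7841  0.1306 -0.0031] [396. 306.]
tip_of chip_hammer 0.21 [ 0.4729  0.1664 -0.0025] [336. 220.]
tip_of brush 0.59 [ 0.4485  0.5008 -0.0002] [426. 173.]
tip_of brush 0.53 [ 0.6714 -0.0205  0.0024] [315. 298.]
```

View pics/top0.png

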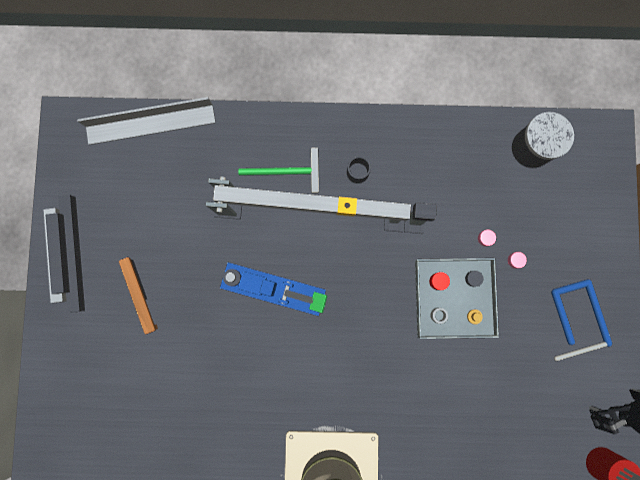

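View pics/scene0.png

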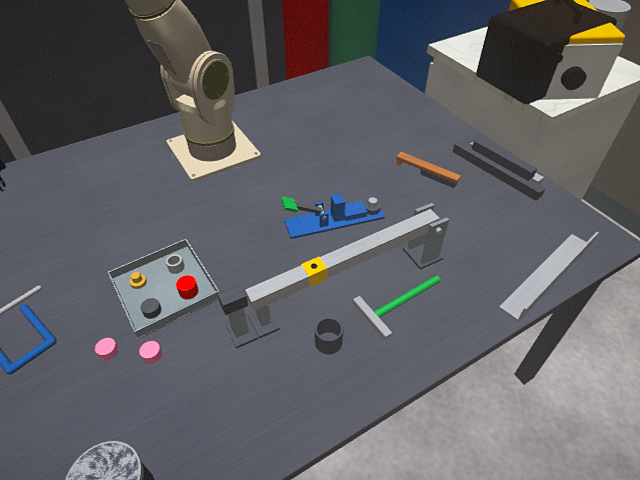

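Top view: the red cap is at (440,281), in the tray's upper-left quarter. Things that could be taken for it are the dark nut (475,279), coupling (439,316), brass plug (475,317), pink discs (488,238) and (518,260), and the red cylinder off at (610,465). I choose the red one in the tray. The jack's saddle is at (232,277), its pad at (318,301), and the yellow band at (347,205).

```bash
cat > b.py <<'E'
from h import *
import collections
print(manip.tip_extent)
acc=collections.defaultdict(list)
for i in range(3):
  for n in ['top','scene']:
    c=shot(n)
    for l in ['cap','jack','saddle_top','handle_pad','lift_mark','lift_pad','tray','fixture']:
        for r in manip.tip_of(c,l)[:1]:
            if r['conf']>.4: acc[l].append(w(c,r['position']))
for l,v in acc.items(): print(l,len(v),np.median(v,0),np.std(v,0))
c=shot('top')
im=c['color'][:,:,::-1]
m=manip.silhouettes(c,'cap')[0]['pixels']; (u,v),r=cv2.minEnclosingCircle(np.argwhere(m)[:,::-1].astype(np.float32)); print('cap circle',u,v,r,ray(c,u,v,.035))
for l in ['jack','tube']:
    s=manip.silhouettes(c,l)
    if s:
        m=s[0]['pixels']; rr=cv2.minAreaRect(np.argwhere(m)[:,::-1].astype(np.float32)); b=cv2.boxPoints(rr)
        z=.01 if l=='jack' else .12
        print(l,s[0]['conf'],rr,[ray(c,*p,z)[:2] for p in b])
a=cv2.resize(im[255:345,410:505],None,fx=4,fy=4,interpolation=cv2.INTER_CUBIC); d=cv2.resize(im[255:345,215:335],None,fx=4-.66,fy=4,interpolation=cv2.INTER_CUBIC)
cv2.imwrite('pics/crop1.png',np.hstack([a,d]))
E
python3 b.py
```

```text
0.1734
cap 6 [ 0.5006 -0.2671  0.0034] [0.0024 0.0024 0.0023]
jack 6 [ 0.4701  0.1685 -0.0023] [0.0012 0.0014 0.0011]
handle_pad 6 [0.44   0.0452 0.0954] [0.0007 0.0014 0.0011]
lift_mark 6 [ 0.6719 -0.0239  0.1296] [0.0017 0.0019 0.0034]
lift_pad 6 [ 0.6699 -0.0221  0.0796] [0.0012 0.0031 0.0019]
fixture 5 [ 0.672  -0.0219 -0.002 ] [0.001  0.0016 0.0013]
saddle_top 5 [0.4975 0.2651 0.0441] [0.0017 0.0012 0.0022]
tray 5 [ 0.458  -0.3096  0.0034] [0.0006 0.0011 0.0019]
cap circle 439.6052551269531 281.5 9.72178840637207 [ 0.4967 -0.2645  0.035 ]
jack 0.57 ((273.9747619628906, 289.23291015625), (105.92603302001953, 27.65632438659668), 15.642248153686523) [array([0.4678, 0.2967]), array([0.5368, 0.2804]), array([0.469 , 0.0153]), array([0.4007, 0.033 ])]
tube 0.61 ((311.4501037597656, 203.51283264160156), (197.62338256835938, 17.527767181396484), 5.5599470138549805) [array([0.6702, 0.2989]), array([0.7127, 0.2967]), array([ 0.6768, -0.1755]), array([ 0.6346, -0.1717])]
```

View pics/crop1.png

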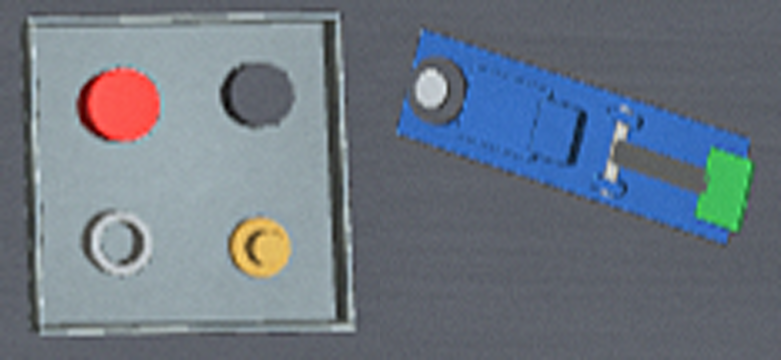

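The crop confirms the red cap in the tray, at crop (120,105). The jack's saddle is at (432,88) and its pad at (730,190).

```bash
cat >> h.py <<'E'
def go(x,y,z,yaw=None):
    "yaw: world angle (deg) of tool x, tool straight down"
    o=manip.get_obs(); R0=R.from_quat(o['ee_rot'])
    if yaw is None: t=R0.as_matrix()[:2,0]; yaw=np.degrees(np.arctan2(t[1],t[0]))
    R1=R.from_euler('z',yaw,degrees=True)*R.from_euler('x',180,degrees=True)
    print('row',(R0.inv()*R1).as_rotvec(),R0.inv().apply(np.array([x,y,z])-o['position']),'yaw',yaw,'t',o['clock'],'pos',o['position'],'F',o['ft_force'],'w',o['grip_width'],o['grasp_force'])
E
python3 -c "
from h import *
go(.499,-.266,.30,90)
go(.499,-.266,.19,90)"
```

```text
row [ 0.0001  0.     -1.161 ] [ 0.3517 -0.1822  0.1047] yaw 90 t 4.4 pos [ 0.249  -0.5733  0.4047] F [-0.1904 -1.1172  0.8441] w 0.9976297703976583 0.0
row [ 0.0001  0.     -1.161 ] [ 0.3517 -0.1822  0.2147] yaw 90 t 4.4 pos [ 0.249  -0.5733  0.4047] F [-0.1904 -1.1172  0.8441] w 0.9976297703976583 0.0
```

>>> move_arm(plan=[0,0,-1.161,0.352,-0.182,0.105,0.066,0,0,-1.161,0.352,-0.182,0.105,0.066,0,0,-1.161,0.352,-0.182,0.105,0.066,0,0,-1.161,0.352,-0.182,0.105,0.066,0,0,-1.161,0.352,-0.182,0.105,0.066,0,0,-1.161,0.352,-0.182,0.105,0.066,0,0,-1.161,0.352,-0.182,0.105,0.066,0,0,-1.161,0.352,-0.182,0.105,0.066,0,0,-1.161,0.352,-0.182,0.215,0.066,0,0,-1.161,0.352,-0.182,0.215,0.066,0,0,-1.161,0.352,-0.182,0.215,0.066])

```text
clock: 5.78
position: [0.4975, -0.2665, 0.187]
ee_rot: [0.708, 0.707, -0.001, -0.003]
ft_force: [-0.3, -1.5, 0.4]
grip_width: 0.773
grasp_force: 0.0
```

```bash
python3 -c "
from h import *
go(.499,-.266,.19,90)"
```

```text
row [-0.0058 -0.0027 -0.0015] [ 0.0005  0.0015 -0.0031] yaw 90 t 5.775 pos [ 0.4975 -0.2665  0.187 ] F [-0.316  -1.4713  0.4454] w 0.7730720858165994 0.0
```

>>> move_arm(plan=[0,0,0,0,0.001,-0.003,0.03,0,0,0,0,0.001,-0.003,0.03,0,0,0,0,0.001,-0.003,0.03,0,0,0,0,0.001,-0.003,0.03,0,0,0,0,0.001,-0.06,0.03,0,0,0,0,0.001,-0.12,0.03,0,0,0,0,0.001,-0.12,0.03], squeeze=40)

```text
clock: 6.65
position: [0.5019, -0.2665, 0.3163]
ee_rot: [0.707, 0.707, 0.001, 0.005]
ft_force: [-0.6, -0.2, -2.1]
grip_width: 0.518
grasp_force: 41.8
```

```bash
cat > c.py <<'E'
from h import *
for n in ['top','scene']:
  for i in range(2):
    c=shot(n,n+'1.png'); tips(c,['cap','saddle_top'],k=1)
    tips(c,['cap'],'look_for',1)
    hsv=cv2.cvtColor(c['color'],cv2.COLOR_RGB2HSV); 
go(.4965,.265,.30,90)
E
python3 c.py
```

```text
tip_of cap 0.61 [ 0.4461  0.5004 -0.0019] [141. 295.]
tip_of saddle_top 0.65 [0.4987 0.2633 0.0487] [230. 276.]
look_for cap 0.67 [ 0.5016 -0.2461  0.1589] [444. 278.]
tip_of cap 0.66 [ 0.5002 -0.26    0.1159] [446. 279.]
tip_of saddle_top 0.66 [0.4997 0.2645 0.0457] [230. 276.]
look_for cap 0.49 [ 0.4962 -0.2476  0.1512] [444. 280.]
tip_of cap 0.59 [ 0.5021 -0.2617  0.1178] [180. 260.]
tip_of saddle_top 0.6 [ 0.6712 -0.0175  0.0775] [316. 278.]
look_for cap 0.5 [ 0.5155 -0.2777  0.1376] [173. 261.]
tip_of saddle_top 0.63 [0.4977 0.2661 0.0428] [373. 200.]
look_for cap 0.57 [ 0.5157 -0.2778  0.1418] [172. 260.]
row [-0.  0.  0.] [ 0.5311 -0.0039  0.0097] yaw 90 t 7.45 pos [ 0.5004 -0.2661  0.3097] F [ 0.0491 -0.627  -2.0803] w 0.519635183664006 41.752073764801025
```

>>> move_arm(plan=[0,0,0,0.531,-0.004,0.01,0.03,0,0,0,0.531,-0.004,0.01,0.03,0,0,0,0.531,-0.004,0.01,0.03,0,0,0,0.531,-0.004,0.01,0.03,0,0,0,0.531,-0.004,0.01,0.03,0,0,0,0.531,-0.004,0.01,0.03,0,0,0,0.531,-0.004,0.01,0.03,0,0,0,0.531,-0.004,0.01,0.03,0,0,0,0.531,-0.004,0.01,0.03,0,0,0,0.531,-0.004,0.01,0.03])

```text
clock: 8.7
position: [0.4954, 0.2678, 0.2997]
ee_rot: [0.705, 0.709, 0.0, -0.001]
ft_force: [-0.4, -0.7, -1.7]
grip_width: 0.513
grasp_force: 41.7
```

```bash
cat > d.py <<'E'
from h import *
import sys
tag=sys.argv[1]
o=manip.get_obs(); p=o['position']
crops=[]
for n in ['scene','top']:
    c=shot(n); tips(c,['cap','saddle_top'],k=1)
    hsv=cv2.cvtColor(c['color'],cv2.COLOR_RGB2HSV)
    m=((hsv[...,0]<8)|(hsv[...,0]>172))&(hsv[...,1]>150)&(hsv[...,2]>60)
    u,v=px(c,[p[0],p[1],p[2]-.17]).astype(int)
    sub=np.zeros_like(m); sub[v-40:v+40,u-40:u+40]=m[v-40:v+40,u-40:u+40]
    q=np.argwhere(sub); print(n,'red cols',q[:,1].min(),q[:,1].max(),'rows',q[:,0].min(),q[:,0].max(),len(q))
    t=np.linspace(0,6.28,90); b=p[2]-.186
    e=np.array([px(c,[p[0]+.023*np.cos(a),p[1]+.023*np.sin(a),z]) for a in t for z in (b,b+.036)])
    print('expected cols',e[:,0].min(),e[:,0].max(),'rows',e[:,1].min(),e[:,1].max())
    im=c['color'][v-40:v+80,u-60:u+60,::-1].copy()
    crops.append(cv2.resize(im,None,fx=3.3,fy=3.3,interpolation=cv2.INTER_CUBIC))
cv2.imwrite(f'pics/{tag}.png',np.hstack(crops))
go(.4965,.265,.219,90)
E
python3 d.py d1
```

```text
tip_of cap 0.61 [0.4953 0.2669 0.1083] [375. 180.]
tip_of saddle_top 0.42 [0.4979 0.2624 0.0439] [372. 200.]
scene red cols 368 383 rows 165 185 236
expected cols 366.2199126106464 385.402543467241 rows 161.96085306494788 184.37808567468983
tip_of cap 0.39 [0.4981 0.2669 0.1013] [224. 275.]
tip_of saddle_top 0.25 [ 0.783   0.1313 -0.0033] [288. 171.]
top red cols 228 233 rows 268 278 42
expected cols 209.49469727067833 232.44624594666087 rows 265.695660339164 286.0312495416082
row [ 0.0003  0.0007 -0.002 ] [ 0.0014 -0.0003  0.0807] yaw 90 t 9.0 pos [0.4968 0.2636 0.2997] F [-0.1727 -0.6531 -1.2778] w 0.5235710560406805 41.720123291015625
```

View pics/d1.png

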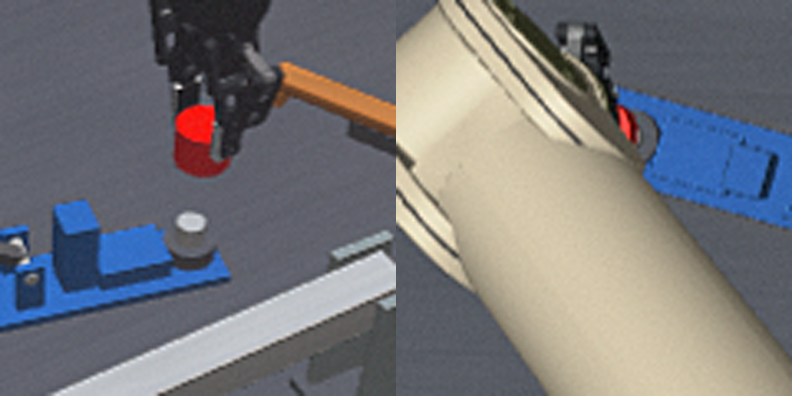

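The scene crop shows the cap held upright above the grey pin, with its red columns (368–383) centred on what I expected. I'll refine the pin's position from the first pictures.

```bash
cat > e.py <<'E'
from h import *
for n in ['top','scene']:
    c=shot(n); im=cv2.imread(f'pics/{n}0.png')
    u,v=px(c,[.4965,.265,.045]).astype(int); print(n,'proj',px(c,[.4965,.265,.045]))
    W=im[v-12:v+13,u-12:u+13].astype(int); g=W.sum(2)/3; sat=W.max(2)-W.min(2)
    m=(sat<40)&(g>120); k,lab,st,ce=cv2.connectedComponentsWithStats(m.astype(np.uint8))
    i=1+np.argmax(st[1:,4]); print(st[i],ce[i]+[u-12,v-12], ray(c,*(ce[i]+[u-12,v-12]),.045))
    if n=='scene':
        for r in W.sum(2)//3: print(*['%3d'%x for x in r])
    # predicted pin (z .026-.045) extents
    t=np.linspace(0,6.28,90); e=np.array([px(c,[.4965+.012*np.cos(a),.265+.012*np.sin(a),z]) for a in t for z in (.026,.045)]); print(e.min(0),e.max(0))
E
python3 e.py
```

```text
top proj [229.436 276.883]
[ 8  8 10 10 78] [229.6026 276.5641] [0.4973 0.2646 0.045 ]
[224.6399 272.093 ] [235.5784 281.8807]
scene proj [372.3737 198.9546]
[ 8 11 10  6 48] [372.5208 199.6042] [0.4988 0.2638 0.045 ]
 97  97  99  99 100 100 101 102 101 100 100 101 101  99 100  98 100 100  97  98 100  97 100  98  95
 99 101  99 103 100 101 100  98  99 101 101  98 101 100  97  99 100  99 100  97  98  98  94  99  95
101  99 100 103 103 102 102 101  98 101 100  97  97  98  98  98 101  99  98  99  97  97 100  99  99
105 101 101 102 103 100 100 103  96 100  98  99  98  97  98  97  96  98  98  99  96  97  98  97  99
104 101 103  98  97  99 100 100 101  99 100 101 100 100 100  99 101 102 103  99  97  96  99  97  99
103 100  97 100 104 102 100 100 100 100 101 100 101 100  97  97  97  98 101  98 100  99 100 101 101
100 100 102 101 100 102 100 100 101  98  97  97  98 101 102 101  98 101  94 101 101 100  97 101  98
102 103  97 100  98 100  99 100  98 100  98  98 103  99 103 101 100  99 102 101 101  99  99  97  99
101 105  98  98  98 101 101 100 101  99 102 100  97 101 101  98  98 101  99 101 10
[... 957 characters left out ...]
  95  92  91  88  87  89  91  99 103 103 102 101  99  98  98
118 119 121 114 104  99 104  98  90  90  91  92  96  92  90  88  88 102 102 101  99  95  97  99  98
119 118 121 119 120  99 102  99  99  93  93  94  93  93  92  89  96 103 102 100  96  96  98  96  98
118 119 119 117 116  99  98 104 100  95  96  95  92  95  90  94  97 104 103  99  88 102 100 102 100
119 119 121 116 123 114  77 102 105 103 103  99  98 101 100 103 102 101  95  75  75 102  98  97 100
119 119 116 121 119 113  73  66  91 101 103 100  99  99 101 105 109  96  62  60  89  99  99 100 101
119 117 120 120 118 126 112  48  48  72  86  96 107 109 100  85  69  49  48  74 111 125  96 103 104
[367.4097 195.9812] [376.8351 207.1554]
```

>>> move_arm(plan=[0,0,0,0,0,0.03,0.03,0,0,0,0.001,-0.001,0.06,0.03,0,0,0,0.001,-0.001,0.06,0.03,0,0,0,0.001,-0.001,0.06,0.03])

```text
clock: 9.6
position: [0.4957, 0.266, 0.2408]
ee_rot: [0.707, 0.707, 0.001, 0.0]
ft_force: [0.6, 0.4, -0.0]
grip_width: 0.518
grasp_force: 41.6
```

```bash
python3 d.py d2; python3 -c "
from h import *
go(.4975,.2645,.219,90)"
```

```text
tip_of cap 0.65 [ 0.4099 -0.3594  0.0066] [138. 281.]
tip_of saddle_top 0.45 [0.4973 0.2653 0.0438] [373. 199.]
scene red cols 366 381 rows 183 203 223
expected cols 364.2268786922788 382.70028339746983 rows 180.00728275622603 201.72685658944926
tip_of cap 0.41 [0.4972 0.2701 0.047 ] [227. 277.]
top red cols 232 237 rows 270 277 21
expected cols 215.84534887424883 237.52219582048787 rows 266.97985000006935 286.3162341063465
row [ 0.001  -0.0002 -0.0001] [-0.001   0.0009  0.0213] yaw 90 t 9.9 pos [0.4955 0.266  0.2403] F [-0.896   0.3399 -1.114 ] w 0.5226452514812575 41.64739966392517
row [ 0.001  -0.0002 -0.0001] [-0.0015  0.0019  0.0214] yaw 90 t 9.9 pos [0.4955 0.266  0.2403] F [-0.896   0.3399 -1.114 ] w 0.5226452514812575 41.64739966392517
```

View pics/d2.png

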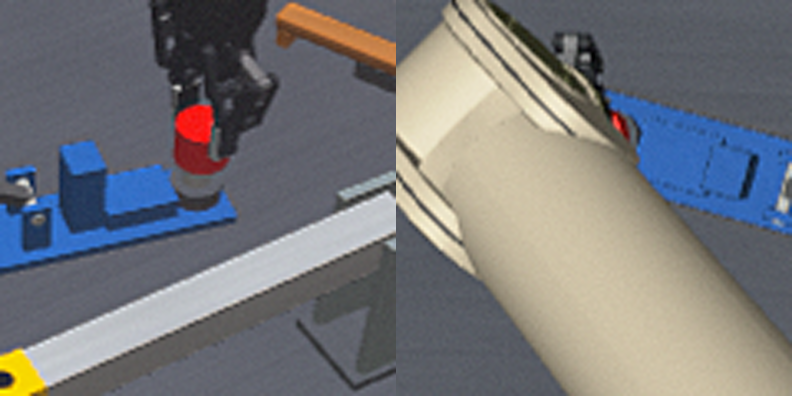

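>>> move_arm(plan=[0,0,0,-0.001,0.002,0.003,0.03,0,0,0,-0.001,0.002,0.009,0.03,0,0,0,-0.001,0.002,0.015,0.03,0,0,0,-0.001,0.002,0.015,0.03])

```text
clock: 10.4
position: [0.4974, 0.2649, 0.2246]
ee_rot: [0.707, 0.707, -0.0, 0.0]
ft_force: [-1.6, -1.7, 3.6]
grip_width: 0.524
grasp_force: 42.3
```

>>> move_arm(plan=[0,0,0,0,0,0.003,0.03,0,0,0,0,0,0.006,0.03,0,0,0,0,0,0.006,0.03])

```text
clock: 10.78
position: [0.4974, 0.2656, 0.223]
ee_rot: [0.707, 0.707, -0.0, 0.001]
ft_force: [-21.1, -14.3, 55.5]
grip_width: 0.519
grasp_force: 47.3
```

```bash
python3 -c "
from h import *
go(.4975,.2645,.219,90)"
```

```text
row [ 0.0014  0.0025 -0.    ] [-0.0011  0.0001  0.004 ] yaw 90 t 10.775 pos [0.4974 0.2656 0.223 ] F [-21.1178 -14.2986  55.4846] w 0.5193654568721573 47.2996187210083
```

>>> move_arm(plan=[0,0,0,0,0,-0.005,0.03,0,0,0,0,0,-0.005,0.03])

```text
clock: 11.02
position: [0.4976, 0.2652, 0.2243]
ee_rot: [0.707, 0.707, 0.001, 0.0]
ft_force: [-1.8, -0.7, 12.6]
grip_width: 0.52
grasp_force: 42.8
```

```bash
python3 d.py d3
```

```text
tip_of cap 0.8 [0.4977 0.2648 0.0305] [372. 203.]
tip_of saddle_top 0.67 [ 0.4159 -0.2692  0.0024] [175. 269.]
scene red cols 366 380 rows 188 208 211
expected cols 363.9675564709683 382.274238657792 rows 185.25060328166833 206.80274472206705
top red cols 234 238 rows 270 275 14
expected cols 217.67109925449478 239.0075922324814 rows 266.611666135377 285.7002240153779
row [ 0.0011 -0.0003  0.    ] [-0.0002 -0.0012  0.0053] yaw 90 t 11.325 pos [0.4977 0.2652 0.2243] F [-2.3932 -1.9094 13.0182] w 0.5188300601393483 42.78638541698456
```

View pics/d3.png

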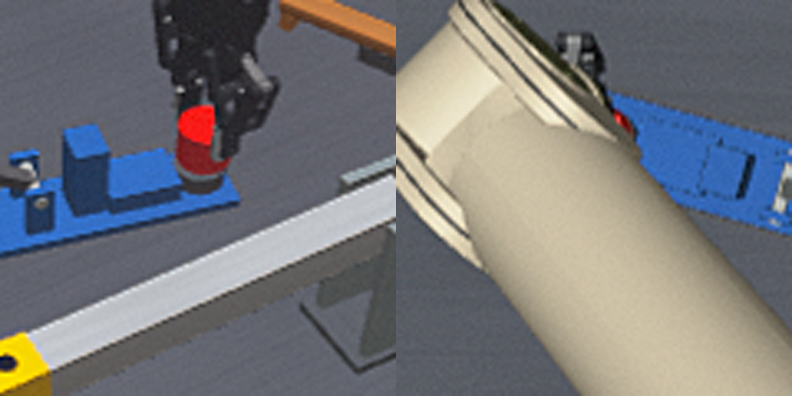

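The cap sits low on the pin, with the grey collar showing just beneath it at about crop (200,185). It carries load, so I'll release and retreat.

>>> move_arm(plan=[0,0,0,0,0,-0.001,0.066,0,0,0,0,0,-0.001,0.066,0,0,0,0,0,-0.001,0.066,0,0,0,0,0,-0.06,0.085,0,0,0,0,0,-0.09,0.085,0,0,0,-0.06,0,-0.12,0.085,0,0,0,-0.12,0,-0.15,0.085,0,0,0,-0.18,0,-0.15,0.085,0,0,0,-0.22,0,-0.15,0.085,0,0,0,-0.22,0,-0.15,0.085])

```text
clock: 12.58
position: [0.4975, 0.0409, 0.3735]
ee_rot: [0.709, 0.705, -0.001, 0.0]
ft_force: [-0.3, 0.2, -0.6]
grip_width: 0.994
grasp_force: 0.0
```

```bash
cat > f.py <<'E'
from h import *
import collections,sys
acc=collections.defaultdict(list); crops=[]
for i in range(2):
  for n in ['top','scene']:
    c=shot(n)
    for l in ['cap','jack','handle_pad','lift_pad','lift_mark']:
        for r in manip.tip_of(c,l)[:1]:
            if r['conf']>.4: acc[l].append(w(c,r['position']))
    if i==0:
        P=np.median(acc['cap'],0) if acc['cap'] else [.4975,.2645,.03]
        u,v=px(c,P).astype(int); u=max(u,60)
        crops.append(cv2.resize(c['color'][v-60:v+60,u-60:u+60,::-1],None,fx=3.3,fy=3.3,interpolation=cv2.INTER_CUBIC))
        t=np.linspace(0,6.28,90)
        hsv=cv2.cvtColor(c['color'],cv2.COLOR_RGB2HSV); m=((hsv[...,0]<8)|(hsv[...,0]>172))&(hsv[...,1]>150)&(hsv[...,2]>60)
        s=np.zeros_like(m); s[v-25:v+25,u-25:u+25]=m[v-25:v+25,u-25:u+25]; q=np.argwhere(s)
        if len(q): print(n,'red',q[:,::-1].min(0),q[:,::-1].max(0)+1)
        for b in (.033,.040):
            e=np.array([px(c,[P[0]+.023*np.cos(a),P[1]+.023*np.sin(a),z]) for a in t for z in (b,b+.036)]); print(' exp at',P,b,e.min(0),e.max(0))
for l,v in acc.items(): print(l,len(v),np.median(v,0),np.std(v,0))
cv2.imwrite(f'pics/{sys.argv[1]}.png',np.hstack(crops))
E
python3 f.py f1
```

```text
top red [219 267] [239 286]
 exp at [0.4975 0.2691 0.031 ] 0.033 [216.5594 266.7255] [237.8381 285.7307]
 exp at [0.4975 0.2691 0.031 ] 0.04 [215.9409 266.5641] [237.356  285.6795]
scene red [366 188] [383 209]
 exp at [0.4992 0.2672 0.0325] 0.033 [364.7745 186.8388] [383.0456 208.3331]
 exp at [0.4992 0.2672 0.0325] 0.04 [364.9496 184.844 ] [383.3007 206.4192]
cap 4 [0.4991 0.2661 0.0304] [0.0019 0.0015 0.0018]
jack 4 [ 0.4699  0.168  -0.0022] [0.0026 0.0026 0.0008]
handle_pad 3 [0.4416 0.0441 0.0963] [0.0017 0.2141 0.0455]
lift_pad 4 [ 0.6677 -0.0237  0.0803] [0.0011 0.0031 0.0008]
lift_mark 4 [ 0.671  -0.0238  0.1281] [0.0009 0.0007 0.0023]
```

View pics/f1.png

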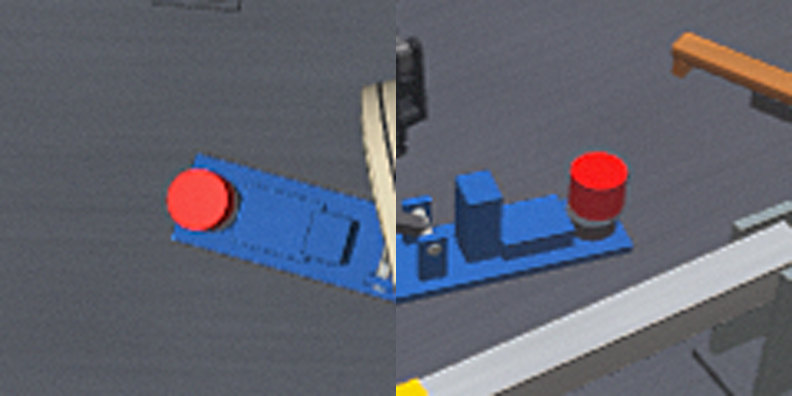

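The cap is seated upright on the pin: top crop (200,200), scene crop (598,190). Next I'll grip the post.

```bash
python3 -c "
from h import *
go(.471,.168,.30,75.35)
go(.471,.168,.215,75.35)"
```

```text
row [0.     0.0001 0.2556] [ 0.1231 -0.0264  0.0737] yaw 75.35 t 13.775 pos [0.4974 0.0449 0.3737] F [-0.6997 -0.3988 -0.2704] w 0.9935424847384204 0.0
row [0.     0.0001 0.2556] [ 0.1231 -0.0264  0.1587] yaw 75.35 t 13.775 pos [0.4974 0.0449 0.3737] F [-0.6997 -0.3988 -0.2704] w 0.9935424847384204 0.0
```

>>> move_arm(plan=[0,0,0.256,0.123,-0.026,0.074,0.075,0,0,0.256,0.123,-0.026,0.074,0.075,0,0,0.256,0.123,-0.026,0.074,0.075,0,0,0.256,0.123,-0.026,0.074,0.075,0,0,0.256,0.123,-0.026,0.12,0.075,0,0,0.256,0.123,-0.026,0.16,0.075,0,0,0.256,0.123,-0.026,0.16,0.075,0,0,0.256,0.123,-0.026,0.16,0.075])

```text
clock: 14.78
position: [0.4723, 0.1677, 0.2154]
ee_rot: [0.792, 0.611, 0.001, 0.0]
ft_force: [0.8, 0.2, 0.3]
grip_width: 0.876
grasp_force: 0.0
```

>>> move_arm(plan=[0,0,0,0,0,0,0.02,0,0,0,0,0,0,0.02,0,0,0,0,0,0,0.02,0,0,0,0,0,0,0.02,0,0,0,0,0,0,0.02], squeeze=90)

```text
clock: 15.4
position: [0.4717, 0.1681, 0.2149]
ee_rot: [0.792, 0.611, 0.0, 0.001]
ft_force: [-3.3, -2.1, 10.1]
grip_width: 0.412
grasp_force: 90.4
```

```bash
python3 -c "
from h import *
go(.49,-.0093,.245,-4.3)
go(.49,-.0093,.245,60);go(.49,-.0093,.245,35)"
```

```text
row [ 0.0013 -0.0011  1.39  ] [-0.167   0.0626 -0.03  ] yaw -4.3 t 15.4 pos [0.4717 0.1681 0.2149] F [-3.3063 -2.0652 10.1156] w 0.4115996395862371 90.35252809524536
row [ 0.0015 -0.0002  0.2678] [-0.167   0.0626 -0.03  ] yaw 60 t 15.4 pos [0.4717 0.1681 0.2149] F [-3.3063 -2.0652 10.1156] w 0.4115996395862371 90.35252809524536
row [ 0.0015 -0.0005  0.7041] [-0.167   0.0626 -0.03  ] yaw 35 t 15.4 pos [0.4717 0.1681 0.2149] F [-3.3063 -2.0652 10.1156] w 0.4115996395862371 90.35252809524536
```

>>> move_arm(plan=[0,0,0,0,0,-0.01,0.02,0,0,0,0,0,-0.02,0.02,0,0,0.1,-0.015,0.006,-0.02,0.02,0,0,0.23,-0.03,0.012,-0.02,0.02,0,0,0.37,-0.047,0.018,-0.02,0.02,0,0,0.51,-0.065,0.024,-0.02,0.02,0,0,0.65,-0.083,0.031,-0.02,0.02,0,0,0.79,-0.1,0.038,-0.02,0.02,0,0,0.93,-0.118,0.044,-0.02,0.02,0,0,1.07,-0.135,0.051,-0.02,0.02,0,0,1.2,-0.15,0.057,-0.02,0.02,0,0,1.3,-0.16,0.06,-0.02,0.02])

```text
clock: 16.9
position: [0.4887, -0.0029, 0.2338]
ee_rot: [1.0, 0.005, -0.0, -0.0]
ft_force: [0.4, 0.7, -11.1]
grip_width: 0.417
grasp_force: 91.6
```

```bash
python3 -c "
from h import *
go(.49,-.0093,.219,-4.3)"; python3 f.py f2
```

```text
row [-0.      0.0007  0.0854] [0.0012 0.0064 0.0148] yaw -4.3 t 16.9 pos [ 0.4887 -0.0029  0.2338] F [  0.4102   0.6704 -11.099 ] w 0.4170327601239713 91.55231952667236
top red [328 231] [347 251]
 exp at [0.591  0.0006 0.049 ] 0.033 [326.5443 231.4983] [345.1641 251.2228]
 exp at [0.591  0.0006 0.049 ] 0.04 [326.5564 231.1382] [345.2825 250.9809]
scene red [296 243] [315 265]
 exp at [ 0.6316 -0.0102  0.0644] 0.033 [299.5066 259.5717] [319.6351 284.815 ]
 exp at [ 0.6316 -0.0102  0.0644] 0.04 [299.4002 257.6032] [319.6259 282.9584]
cap 4 [ 0.592  -0.0008  0.0507] [0.0349 0.009  0.0131]
lift_mark 4 [ 0.6716 -0.0242  0.1286] [0.0014 0.0011 0.0021]
jack 2 [ 0.4872 -0.0012  0.0175] [0.0008 0.0002 0.0024]
handle_pad 2 [ 0.3615 -0.0042  0.117 ] [0.0007 0.002  0.0002]
lift_pad 2 [ 0.6698 -0.021   0.0801] [0.0024 0.0012 0.0002]
```

View pics/f2.png

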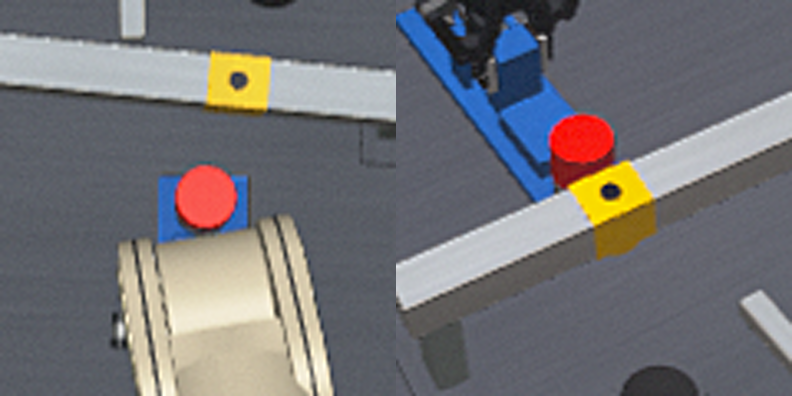

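The cap is still seated at top crop (205,197), the jack is level, and the lift mark's black dot is at (238,80). I'll measure the dot in pixels.

```bash
cat > g.py <<'E'
from h import *
for n in ['top','scene']:
    c=shot(n); u,v=px(c,[.6705,-.023,.125]).round().astype(int)
    W=c['color'][v-9:v+10,u-9:u+10].astype(int); 
    Y=((W[...,0]-W[...,2])>70); m=(W.max(2)<70)
    k,lab,st,ce=cv2.connectedComponentsWithStats(m.astype(np.uint8)); 
    i=1+np.argmin([np.linalg.norm(e-9) for e in ce[1:]]); p=ce[i]+[u-9,v-9]
    print(n,'dot',p,st[i,4],ray(c,*p,.125),ray(c,*p,.125)-ray(c,*px(c,[.6705,-.023,.125]),.125))
    hsv=cv2.cvtColor(c['color'],cv2.COLOR_RGB2HSV); m=((hsv[...,0]<8)|(hsv[...,0]>172))&(hsv[...,1]>150)&(hsv[...,2]>60)
    o=manip.get_obs(); x=R.from_quat(o['ee_rot']).as_matrix()[:,0]; S=o['position']+.1*x; S[2]=o['position'][2]-.215+.069
    u,v=px(c,S).round().astype(int); q=np.argwhere(m[v-20:v+20,u-20:u+20])[:,::-1]+[u-20,v-20]
    e=np.array([px(c,[S[0]+.023*np.cos(a),S[1]+.023*np.sin(a),z]) for a in np.linspace(0,6.28,90) for z in (S[2]-.036,S[2])])
    print(' pred cap top centre',S,'red',q.min(0),q.max(0)+1,'exp',e.min(0),e.max(0))
E
python3 g.py
```

```text
top dot [356. 214.] 1 [ 0.6497 -0.0447  0.125 ] [-0.0208 -0.0217  0.    ]
 pred cap top centre [ 0.5889 -0.0006  0.0877] red [328 231] [346 250] exp [327.0472 231.3792] [345.9703 251.4042]
scene dot [313.3684 265.5263] 19 [ 0.6723 -0.0234  0.125 ] [ 0.0018 -0.0004 -0.    ]
 pred cap top centre [ 0.5889 -0.0006  0.0877] red [295 243] [315 265] exp [293.7508 240.9958] [313.7625 265.8303]
```

>>> move_arm(plan=[0,0,0.04,0.001,0.003,0.005,0.02,0,0,0.085,0.001,0.006,0.01,0.02,0,0,0.085,0.001,0.006,0.014,0.02,0,0,0.085,0.001,0.006,0.014,0.02,0,0,0.085,0.001,0.006,0.014,0.02])

```text
clock: 18.82
position: [0.4901, -0.0079, 0.2198]
ee_rot: [0.999, -0.035, 0.0, 0.0]
ft_force: [-0.4, -0.0, -10.5]
grip_width: 0.409
grasp_force: 91.4
```

```bash
python3 -c "
from h import *
go(.5705,-.0165,.219,-4.3)
c=shot('scene');tips(c,['cap','handle_pad','jack'],k=1)"; python3 g.py
```

```text
row [-0.     -0.0002  0.0053] [0.0808 0.003  0.0008] yaw -4.3 t 18.825 pos [ 0.4901 -0.0079  0.2198] F [ -0.3763  -0.0171 -10.4764] w 0.40911973748962915 91.44229888916016
tip_of cap 0.8 [ 0.5944 -0.0167  0.0359] [300. 267.]
tip_of handle_pad 0.69 [0.3647 0.0017 0.0993] [261. 190.]
tip_of jack 0.58 [ 0.4863 -0.0093  0.0035] [282. 246.]
top dot [356. 214.] 1 [ 0.6497 -0.0447  0.125 ] [-0.0208 -0.0217  0.    ]
 pred cap top centre [ 0.5898 -0.015   0.0739] red [333 232] [352 251] exp [332.7059 231.8503] [351.5782 251.6425]
scene dot [313.5 265.5] 18 [ 0.6724 -0.0231  0.125 ] [ 0.0019 -0.0001 -0.    ]
 pred cap top centre [ 0.5898 -0.015   0.0738] red [290 250] [310 269] exp [288.7803 247.5552] [308.8321 272.3122]
```

>>> move_arm(plan=[0,0,0,0.015,0.001,0,0.02,0,0,0,0.035,0.002,0,0.02,0,0,0,0.055,0.003,0,0.02,0,0,0,0.07,0.003,0,0.02,0,0,0,0.081,0.003,0,0.02,0,0,0,0.081,0.003,0,0.02,0,0,0,0.081,0.003,0,0.02])

```text
clock: 20.0
position: [0.5702, -0.0167, 0.2194]
ee_rot: [0.999, -0.035, -0.0, 0.0]
ft_force: [-0.5, 0.6, -10.3]
grip_width: 0.412
grasp_force: 91.5
```

```bash
cat > k.py <<'E'
from h import *
import sys
go(.5705,-.0165,.2150,-4.3)
crops=[]
for n in ['scene','top']:
    c=shot(n); tips(c,['cap','handle_pad','jack','saddle_top','lift_pad','lift_mark'],k=1)
    u,v=px(c,[.6,-.02,.08]).astype(int); crops.append(cv2.resize(c['color'][v-70:v+70,u-70:u+70,::-1],None,fx=2.85,fy=2.85,interpolation=cv2.INTER_CUBIC))
cv2.imwrite('pics/'+sys.argv[1],np.hstack(crops))
E
python3 k.py k1.png
```

```text
row [0.0001 0.0009 0.0049] [ 0.0003 -0.0002  0.0044] yaw -4.3 t 20.0 pos [ 0.5702 -0.0167  0.2194] F [ -0.5062   0.6324 -10.3246] w 0.4115787422385159 91.45131468772888
tip_of cap 0.55 [ 0.6698 -0.0241  0.0365] [313. 290.]
tip_of handle_pad 0.73 [ 0.4462 -0.006   0.1017] [273. 209.]
tip_of jack 0.7 [ 0.5667 -0.018   0.0003] [294. 269.]
tip_of lift_pad 0.61 [ 0.6675 -0.019   0.0797] [314. 276.]
tip_of lift_mark 0.9 [ 0.6715 -0.0245  0.1305] [313. 264.]
tip_of handle_pad 0.59 [ 0.4447 -0.0061  0.1003] [338. 300.]
tip_of jack 0.41 [ 0.4437  0.4983 -0.0025] [142. 296.]
tip_of saddle_top 0.75 [ 0.5053 -0.3572  0.0036] [472. 279.]
tip_of lift_pad 0.23 [ 0.6726 -0.0254  0.125 ] [348. 204.]
tip_of lift_mark 0.79 [ 0.6705 -0.0245  0.1251] [348. 205.]
```

View pics/k1.png

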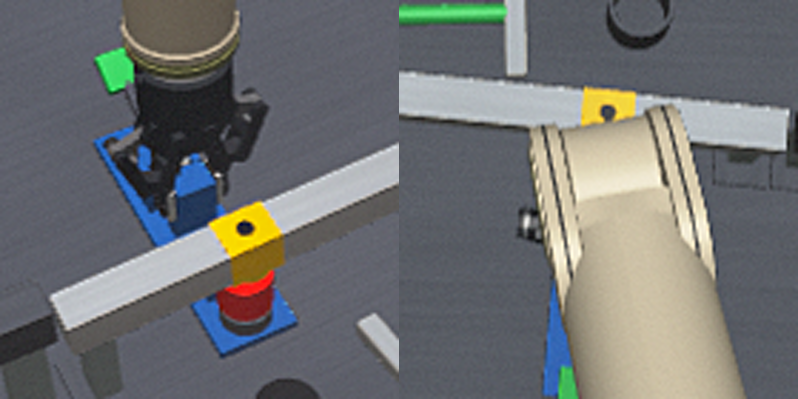

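The cap (scene crop (245,297)) sits right under the yellow band (245,230), so I'll lower the jack and release it.

>>> move_arm(plan=[0,0,0,0,0,0.002,0.02,0,0,0,0,0,0.004,0.02,0,0,0,0,0,0.005,0.02,0,0,0,0,0,0.005,0.02])

```text
clock: 21.2
position: [0.5706, -0.0167, 0.215]
ee_rot: [0.999, -0.035, -0.0, 0.0]
ft_force: [-4.6, 1.2, -2.2]
grip_width: 0.411
grasp_force: 92.1
```

>>> move_arm(plan=[0,0,0,0,0,0,0.06,0,0,0,0,0,0,0.06,0,0,0,0,0,0,0.06,0,0,0,0,0,-0.05,0.06,0,0,0,0,0,-0.09,0.06,0,0,0,-0.06,0,-0.09,0.0,0,0,0,-0.1,0,-0.09,0.0,0,0,0,-0.135,0,-0.09,0.0,0,0,0,-0.135,0,-0.09,0.0])

```text
clock: 22.32
position: [0.4344, -0.0072, 0.3051]
ee_rot: [0.999, -0.035, 0.0, 0.001]
ft_force: [1.1, 0.7, 0.5]
grip_width: -0.001
grasp_force: 0.0
```

```bash
python3 k.py k2.png; python3 - <<'E'
from h import *
c=shot('scene'); tips(c,['cap','jack','handle_pad'],k=1)
E
```

```text
row [ 0.0014 -0.0007  0.0049] [ 0.1363 -0.0004  0.0902] yaw -4.3 t 22.325 pos [ 0.4344 -0.0072  0.3051] F [1.0678 0.7306 0.5225] w -0.0008853872308871366 0.0
tip_of cap 0.81 [ 0.6737 -0.025   0.0314] [314. 292.]
tip_of handle_pad 0.94 [ 0.4454 -0.0067  0.0993] [273. 209.]
tip_of jack 0.98 [ 0.5717 -0.0184 -0.0031] [295. 271.]
tip_of saddle_top 0.68 [ 0.5089 -0.3593  0.004 ] [151. 311.]
tip_of lift_pad 0.7 [ 0.6692 -0.0202  0.0796] [314. 277.]
tip_of lift_mark 0.97 [ 0.6708 -0.0225  0.1291] [313. 264.]
tip_of cap 0.39 [ 0.6698 -0.0208  0.0289] [344. 212.]
tip_of jack 0.59 [ 0.5675 -0.0149  0.0002] [341. 253.]
tip_of lift_pad 0.92 [ 0.6691 -0.0229  0.0802] [346. 209.]
tip_of lift_mark 0.59 [ 0.6707 -0.0216  0.1267] [346. 205.]
tip_of cap 0.64 [ 0.6735 -0.0265  0.0315] [313. 293.]
tip_of jack 0.62 [ 0.5686 -0.0189  0.    ] [294. 270.]
tip_of handle_pad 0.62 [ 0.4411 -0.0048  0.0966] [272. 209.]
```

View pics/k2.png

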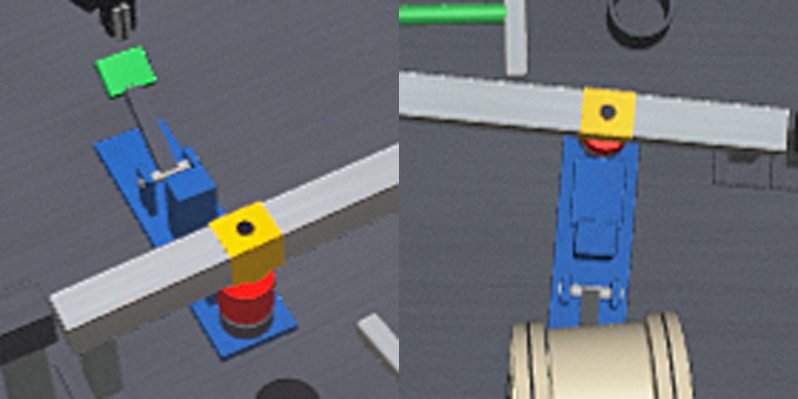

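The cap is under the band with the jack standing flat. The green pad is clear below the closed fingers at scene crop (125,72), so I'll press.

>>> move_arm(plan=[0,0,0,0.002,0,0.015,0,0,0,0,0.002,0,0.025,0,0,0,0,0.001,0,0.033,0,0,0,0,0.001,0,0.04,0,0,0,0,0,0,0.047,0,0,0,0,0,0,0.054,0,0,0,0,0,0,0.054,0])

```text
clock: 24.1
position: [0.4359, -0.0072, 0.2504]
ee_rot: [0.999, -0.035, -0.0, 0.0]
ft_force: [-3.2, -0.1, 9.0]
grip_width: -0.001
grasp_force: 3.9
```

```bash
cat > m.py <<'E'
from h import *
for n in ['scene','top']:
    c=shot(n); tips(c,['handle_pad','jack','cap','lift_mark'],k=1)
go(.429,-.0065,.2134,-4.0)
E
python3 m.py
```

```text
tip_of handle_pad 0.84 [ 0.4354 -0.0066  0.0772] [271. 213.]
tip_of jack 0.73 [ 0.6727 -0.0226  0.0016] [314. 299.]
tip_of cap 0.72 [ 0.4103 -0.2706  0.0014] [174. 268.]
tip_of lift_mark 0.9 [ 0.6731 -0.0257  0.1306] [313. 264.]
tip_of handle_pad 0.63 [ 0.7813  0.1309 -0.0044] [288. 172.]
tip_of jack 0.77 [ 0.5687 -0.0165 -0.001 ] [342. 252.]
tip_of cap 0.63 [ 0.6698 -0.0187  0.0417] [344. 211.]
tip_of lift_mark 0.78 [ 0.6723 -0.0226  0.1263] [347. 204.]
row [ 0.0002 -0.0003 -0.0004] [-0.007  -0.0002  0.0375] yaw -4.0 t 24.6 pos [ 0.4359 -0.0072  0.2509] F [-3.3819 -0.3197  8.8879] w -0.0017132897804057058 3.967583030462265
```

>>> move_arm(plan=[0,0,0,-0.001,0,0.005,0,0,0,0,-0.002,0,0.01,0,0,0,0,-0.003,0,0.015,0,0,0,0,-0.004,0,0.02,0,0,0,0,-0.005,0,0.025,0,0,0,0,-0.006,0,0.03,0,0,0,0,-0.006,0,0.03,0])

```text
clock: 25.48
position: [0.4306, -0.0069, 0.2212]
ee_rot: [0.999, -0.035, 0.001, 0.0]
ft_force: [-0.3, -1.7, 11.1]
grip_width: -0.004
grasp_force: 5.0
```

```bash
python3 m.py
```

```text
tip_of handle_pad 0.75 [ 0.4301 -0.0059  0.0485] [272. 220.]
tip_of jack 0.68 [ 0.5691 -0.0177 -0.0052] [295. 271.]
tip_of cap 0.49 [ 0.779   0.1289 -0.0043] [394. 305.]
tip_of lift_mark 0.85 [ 0.6726 -0.0217  0.145 ] [314. 259.]
tip_of jack 0.78 [ 0.5675 -0.0129 -0.0023] [340. 253.]
tip_of cap 0.38 [ 0.6685 -0.0178  0.056 ] [344. 211.]
tip_of lift_mark 0.56 [ 0.6743 -0.0247  0.1436] [348. 202.]
row [ 0.0001 -0.0025 -0.0004] [-0.0017 -0.0002  0.008 ] yaw -4.0 t 25.975 pos [ 0.4307 -0.0068  0.2214] F [-0.9353  0.1134  9.7257] w -0.0033340041236591075 4.937816367018968
```

Tube rising (mark up about 16 mm). I'll press on in small steps until the stop.

>>> move_arm(plan=[0,0,0,-0.001,0,0.003,0,0,0,0,-0.001,0,0.006,0,0,0,0,-0.001,0,0.008,0,0,0,0,-0.001,0,0.009,0,0,0,0,-0.001,0,0.009,0])

```text
clock: 26.6
position: [0.4304, -0.0068, 0.2138]
ee_rot: [0.999, -0.035, 0.002, 0.0]
ft_force: [-5.2, -0.4, 27.4]
grip_width: -0.001
grasp_force: 13.8
```

```bash
python3 m.py
```

```text
tip_of handle_pad 0.74 [ 0.4279 -0.0048  0.0411] [272. 221.]
tip_of jack 0.56 [ 0.5703 -0.0147 -0.0024] [296. 270.]
tip_of cap 0.6 [ 0.6736 -0.0211  0.1499] [314. 258.]
tip_of lift_mark 0.62 [ 0.6748 -0.0232  0.1497] [314. 259.]
tip_of jack 0.58 [ 0.5663 -0.0164 -0.0021] [342. 253.]
tip_of cap 0.61 [ 0.4092 -0.3588  0.0045] [474. 317.]
tip_of lift_mark 0.93 [ 0.6717 -0.0264  0.1441] [349. 203.]
row [ 0.0004 -0.0046 -0.0005] [-0.0014 -0.0002  0.0003] yaw -4.0 t 27.1 pos [ 0.4304 -0.0068  0.2137] F [-3.5946 -0.6847 27.4443] w 0.0009126326363816297 13.688040487468243
```

```bash
python3 - <<'E'
from h import *
c=shot('scene'); cv2.imwrite('pics/fin.png',cv2.resize(c['color'][160:360,120:420,::-1],None,fx=2.6,fy=2.6,interpolation=cv2.INTER_CUBIC)); print(manip.get_obs()['ft_force'])
E
```

```text
[-4.5657 -0.8522 27.1313]
```

View pics/fin.png

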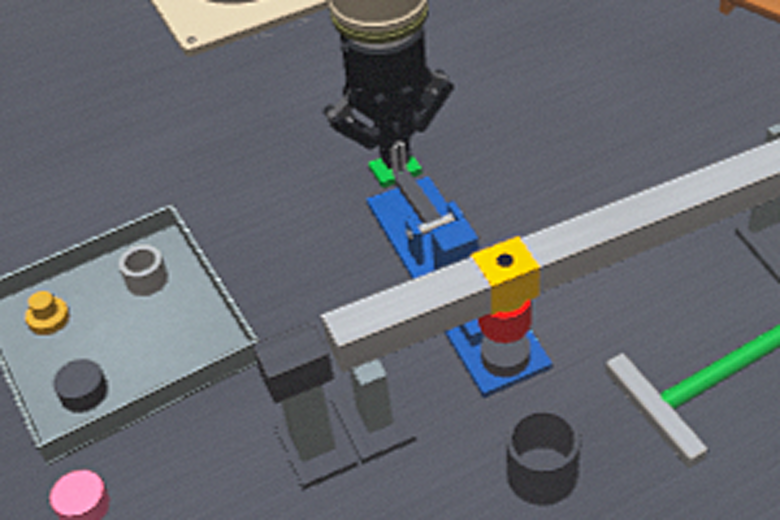

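The tube is off its rest post at (370,372) and level with the stub. The cap presses the lift pad at (505,318), the handle is held down at (400,165), and the other things haven't moved.

```bash
python3 -c "
from workcell import manip
print(manip.hand_in())"
```

```text
the job is handed in; nothing more can be done
None
```

The job is handed in at about 27 s: the red cap is seated on the saddle pin, the jack stands centred under the lift point, and the handle is held down at its stop (about 27 N) with the tube raised level with the stub; the wrist force peaked at about 61 N while seating the cap.

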